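Hang the slotted strap plate on the headed pin

TASK

Take the strap plate off the sloping rest and stand it upright, slot end up, fully home in the slotted block; let go of it there, then take it again by its top end. Hang it on the headed pin of the stand: slide the side mouth of its slot sideways over the pin, let it down until the pin sits in the top of the slot, and leave it hanging straight and still. Leave the tape roll, reel, transformers and resistor box standing round the work where they are.

Things in the scene. Friction and masses are not known exactly. Their poses are not given: they have to be found in the camera images.
- strap_plate: Bare aluminium plate, 160 mm long, 50 wide, 8 thick, 0.18 kg, top corners rounded by 8 mm, with an L-shaped slot right through it near the top end. Origin: middle of its bottom end; z along its length to the top end, y across its width, x through its thickness. Grip it on the solid top part, z = 111 to 160 mm. Starts loose on the sloping rest, -x face up, z axis 45 degrees above the level, bottom end on the lip.
- strap_seat (a point): Where the pin's centre line lies in the slot when the plate hangs: 107 mm above the plate's bottom end, mid-width, mid-thickness; axes as the plate's. The slot's mouth is in the plate's +y edge; a level channel, 82 to 96 mm above the bottom end, runs from it to y = -6 mm; there a leg 12 mm wide (y = -6 to 6 mm) rises to 111 mm. The channel's centre line is 18 mm below this point.
- sloping_rest: Fixed grey sheet-metal rest with a 45 degree ramp 30 mm wide (narrower than the plate, so fingers pass beside it), on a base 160 x 70 x 8 mm. Origin: centre of the base's underside. The ramp rises towards its own +x, from 20 mm high at x = -55 mm (a lip 34 mm wide, 14 mm high, stops the plate there) to 137 mm high.
- slot_block: Fixed grey plastic block, 80 (x) x 120 (y) x 45 mm high, with one upright slot in its top. Origin: centre of its underside.
- slot_floor (a point): Centre of the floor of the block's slot, 10 mm above the worktop. The slot is 11 mm wide (along its x), 56 mm long (along its y), 35 mm deep, with a 3 mm chamfer round the mouth; axes as the block's.
- hang_stand: Fixed stand: plywood base 110 x 100 x 14 mm, dark steel post 16 x 26 mm at x = +33 mm, 159 mm high, with one round level pin that points to the stand's own -x. Origin: centre of the base's underside.
- pin (a point): Middle of the free length of the pin, on its centre line, 150 mm above the worktop; axes as the stand's (the pin runs along x). Pin diameter 8 mm; free length 34 mm, x = -17 to +17 mm, between an 18 mm head on the -x side and a 16 mm collar before the post on the +x side. The plate must hang between the two.
- yellow_tape: Bystander: roll of yellow tape, 62 mm across, 14 mm high, lying flat. Origin: centre of its underside.
- solder_reel: Bystander: wire reel, 54 mm across, 36 mm high, standing on its flange. Origin: centre of its underside.
- transformer_a: Bystander: larger yellow-taped transformer, 35 x 81 x 38 mm. Origin: centre of its underside.
- transformer_b: Bystander: smaller yellow-taped transformer, 29 x 65 x 29 mm. Origin: centre of its underside.
- decade_box: Bystander: resistor box with knobs on top, 64 x 114 x 62 mm. Origin: centre of its underside.
Things that resemble listed ones, but are neither listed nor needed, are in the scene too. What is shaped like the slot_block but orange is not meant.

How it is judged:
By the outcome, as a careful person would: the job done as asked, in the order asked, and still so for the second after the job is handed in, with the robot touching nothing.
It also fails if it takes over 67 s, if anything falls off the work surface, if the arm or the gripper's body presses on something with over 40 N, if the wrist force passes 120 N, or if a joint passes its speed limit or range.

ROBOT

A 6-joint arm with a two-finger parallel gripper is mounted at the origin on a cart in front of the work surface, level with it; the furniture and walls round the work are solid. World frame = base frame: x ahead of the robot, y to its left, z up, the work surface at z = 0. Lengths are in mm, angles in rad, forces in N, time in s.
With the tool pointing down it reaches from about 350 to 775 mm from the base axis. Payload 7.3 kg.
Tool frame: the origin (TCP) lies at the very end of the fingers, on their centre line; the grasp point (between the pads) lies 19 mm behind it (bot.tcp_to_grasp is the distance from the TCP to the grasp point, in mm); z points along the fingers, y is the direction in which the jaws open and shut (so a half turn about z gives the same grasp; the last joint's range is limited). The gripper opens to 92 mm and grips with 3 to 60 N. Pads are 19 mm wide; open, the fingers measure 130 mm over their backs; the gripper's body (75 mm by 190 mm) begins 47 mm behind the grasp point.
Start: joints at [1.074, 0.342, 1.524, -0, 1.275, -0.146], TCP at [180.403, 493.053, 205.441] pointing down, gripper open.
Joint ranges: [-2.53, 2.53], [-0.77, 2.02], [0.04, 2.7], [-1, 4.14], [0.28, 2.66], [-3.11, 3.11]. Speed limits (rad/s): [2.57, 2.57, 3.14, 3.14, 3.14, 3.14].

INTERFACE

Orientations are given as [roll, pitch, yaw] about the fixed x, y, z axes, in that order (R = Rz(yaw) Ry(pitch) Rx(roll)).
In Python, from plant import bot gives the robot as it stands. The module is installed in compiled form; this text tells all that it offers.
- The arm moves only by the tool carry_out, never from a script. Its argument "motion" is a list of rows, each a list of 5 numbers: the closure, from 0 (fully open) to 1 (shut), then the shift along the tool's x, y, z in mm, then the turn about the tool's z in degrees. In form: [[claw, dx, dy, dz, spin], ...]. A call has 1 to 10 rows; each row is the pose to reach, as a shift and turn from the pose measured when the call began, along the tool's axes at that moment; what a row does not reach only later rows make up. A row lasts 1/8 s, in which the tool goes at most 62.5 mm and 10.7 degrees, less where a joint would pass 70% of its speed; a pose out of reach is approached as far as the arm can. A call with a gripper value outside its range is refused whole. The fingers move at their own pace and stop on an object; the grip force is fixed at half the most. Time passes only in rows, so rows that repeat a pose let the fingers close. It gives the time, the measured TCP pose, the force and the opening at its end, in the units of the state.
- bot.get_obs(): the state, without advancing time (a new reading comes with each control period).
- bot.capture(name): name is "side" or "top" or "wrist"; returns a dict with "color" (480x640x3 uint8, red, green, blue), "depth" (480x640 float32, mm along the optical axis (not along the pixel's ray), 0 where there is no reading), "K" (3x3 intrinsics, pixels), "camera_from_world" (4x4, takes a point from world to camera coordinates). Camera axes: x right, y down, z forward; pixel columns grow to the right and rows downward; lengths in mm; the calibration is good to about 2 mm. A picture is of the moment at which its call begins.
- bot.close_job(): hands the job in, once; it reports no verdict.
The state is a dict: "time": time; "joint_positions": joint angles; "dq": joint speeds; "tau": joint torques, N m; "tool_pos": TCP position; "tcp_rot": TCP orientation; "contact_force": force on the tool from outside, world axes, zero at the start; "moment": the same for the moment, N m; "grip_width": finger opening in mm.
Only numpy, scipy, OpenCV 4.12 (cv2) and the standard library are available. Lean on these libraries where they do the work, as an engineer would, in place of code of your own. Each camera call takes 0.05 s, during which the arm holds its last target.

## Working session

There is one attempt and no reset: what is moved stays moved. The work goes in short steps, Python scripts to look and compute and a tool call to move; the robot and the scene stay as the last step left them, time stands still between calls to the robot, and variables do not carry over. Pictures are saved under pics/ and viewed, and the job is handed in when it is done.

Besides the shell and the picture viewer there is one more tool, called after "Emit:" as a command line: name --pt "numbers of a row" for each row, then --argument value for the rest. carry_out: Moves the arm, as the interface text tells. Its arguments: {"type":"object","properties":{"motion":{"type":"array","items":{"type":"array","items":{"type":"number"}}}},"required":["motion"]}

```bash
mkdir -p pics; cat > h.py <<'E'
import numpy as np, cv2
from plant import bot
from scipy.spatial.transform import Rotation as R
def cap(n,f=None):
    c=bot.capture(n)
    if f: cv2.imwrite('pics/'+f+'.png',c['color'][:,:,::-1])
    return c
def world(c,u,v,d=None):
    if d is None: d=c['depth'][int(v),int(u)]
    p=np.linalg.inv(c['K'])@np.array([u,v,1.])*d
    return (np.linalg.inv(c['camera_from_world'])@np.r_[p,1])[:3]
def cloud(c):
    v,u=np.mgrid[0:480,0:640]; d=c['depth']
    p=np.stack([u*d,v*d,d],-1)@np.linalg.inv(c['K']).T
    T=np.linalg.inv(c['camera_from_world']); w=p@T[:3,:3].T+T[:3,3]
    w[d==0]=np.nan
    return w
E
python3 - <<'E'
from h import *
import pickle
D={}
for n in ['side','top','wrist']:
    D[n]=cap(n,n+'0'); T=np.linalg.inv(D[n]['camera_from_world']); print(n,T.round(2).tolist(),D[n]['K'].tolist())
pickle.dump(D,open('d0.pkl','wb'))
print(bot.get_obs(), bot.tcp_to_grasp)
E
```

```text
side [[-1.0, 0.01, -0.01, 571.74], [0.02, 0.52, -0.85, 878.49], [-0.0, -0.85, -0.52, 702.13], [0.0, 0.0, 0.0, 1.0]] [[463.6117404338116, 0.0, 316.4729126667], [0.0, 463.6117404338116, 244.18377507092504], [0.0, 0.0, 1.0]]
top [[0.02, -0.98, 0.19, 305.91], [-1.0, -0.02, 0.02, -105.95], [-0.02, -0.19, -0.98, 1334.26], [0.0, 0.0, 0.0, 1.0]] [[573.0063148935452, 0.0, 316.3041188057165], [0.0, 573.0063148935452, 237.85185301081472], [0.0, 0.0, 1.0]]
wrist [[0.34, 0.9, 0.27, 105.44], [0.94, -0.33, -0.1, 519.63], [-0.0, 0.29, -0.96, 385.11], [0.0, 0.0, 0.0, 1.0]] [[400.21019409656714, 0.0, 321.74783846126496], [0.0, 400.21019409656714, 238.96070585172788], [0.0, 0.0, 1.0]]
{'time': 0.15, 'joint_positions': array([ 1.07402537e+00,  3.42581498e-01,  1.52477645e+00,  9.76251154e-07,
        1.27541231e+00, -1.45999917e-01]), 'dq': array([ 0.00035992, -0.00184135, -0.0048324 ,  0.00080422, -0.0003175 ,
       -0.00015551]), 'tau': array([ 1.43316825e-03, -4.31469262e+01, -2.44354838e+01,  7.19114416e-02,
        5.36629348e-02, -1.12236187e-04]), 'tool_pos': array([180.22404753, 492.75126226, 204.90224258]), 'tcp_rot': array([-3.14042771e+00, -1.72243713e-04,  2.79082123e+00]), 'contact_force': array([0.01425271, 0.0088271 , 0.01011849]), 'moment': array([-0.05672558,  0.00400597,  0.03958303]), 'grip_width': 91.71198619867735} 18.8
```

View pics/side0.png

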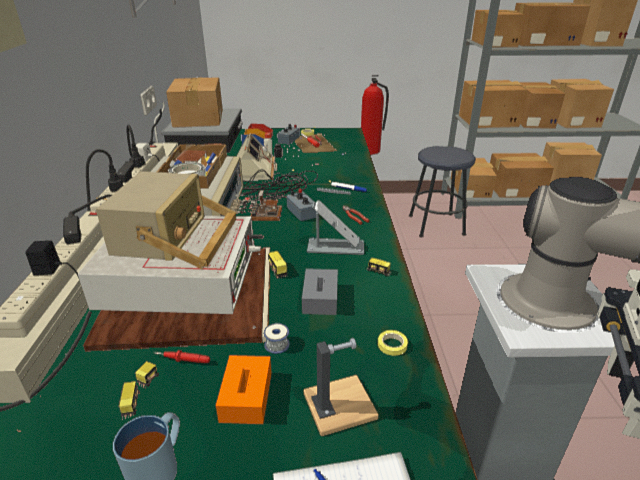

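View pics/top0.png

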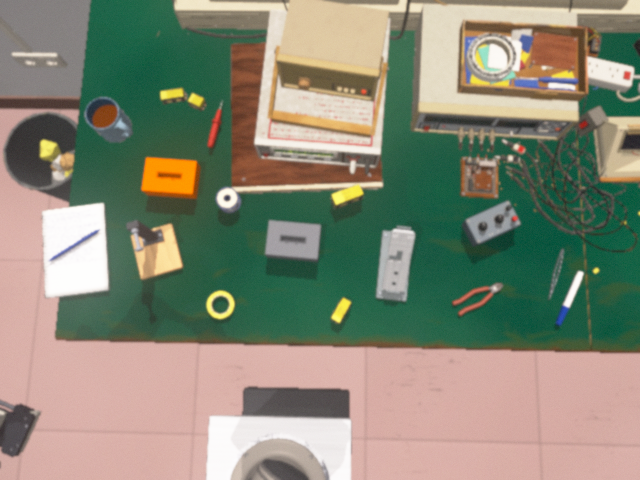

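View pics/wrist0.png

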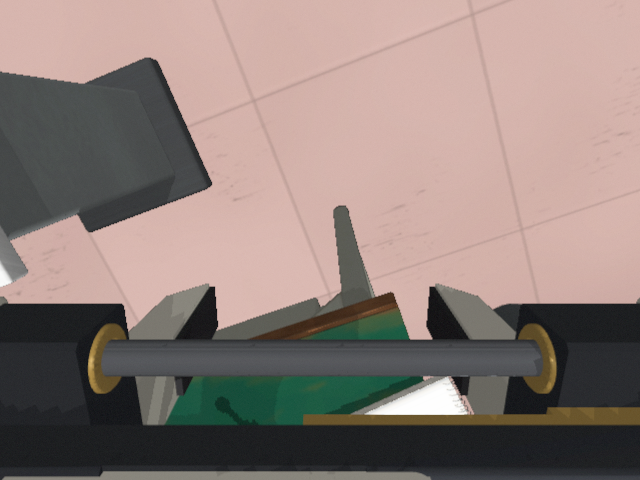

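```bash
python3 - <<'E'
from h import *
import pickle
D=pickle.load(open('d0.pkl','rb'))
s=D['side']['color'];t=D['top']['color']
cv2.imwrite('pics/s_crop.png',cv2.resize(s[180:440,220:420],None,fx=3,fy=2.3*1,interpolation=cv2.INTER_CUBIC)[:600,:,::-1])
cv2.imwrite('pics/t_crop.png',cv2.resize(t[150:330,120:430],None,fx=2.5,fy=2.5,interpolation=cv2.INTER_CUBIC)[:,:,::-1])
w=cloud(D['top'])
for n,(u,v) in dict(stand=(160,255),block=(280,240),slotb=(293,239),restlow=(390,285),resthi=(398,240),reel=(228,200),tape=(210,305),ta=(347,195),tb=(341,310),box=(490,224),postT=(143,233)).items(): print(n,w[v,u].round(0))
E
```

```text
stand [512. 292.   9.]
block [547.   7.  40.]
slotb [555. -21.  11.]
restlow [nan nan nan]
resthi [ 536. -253.  122.]
reel [650. 140.  -1.]
tape [397. 167.  11.]
ta [ 658. -145.   35.]
tb [ 390. -135.   35.]
box [ 591. -472.   48.]
postT [547. 307.  98.]
```

View pics/s_crop.png

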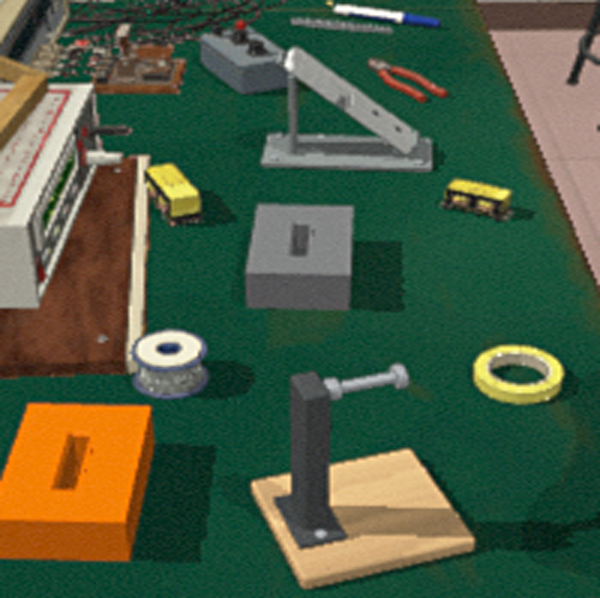

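View pics/t_crop.png

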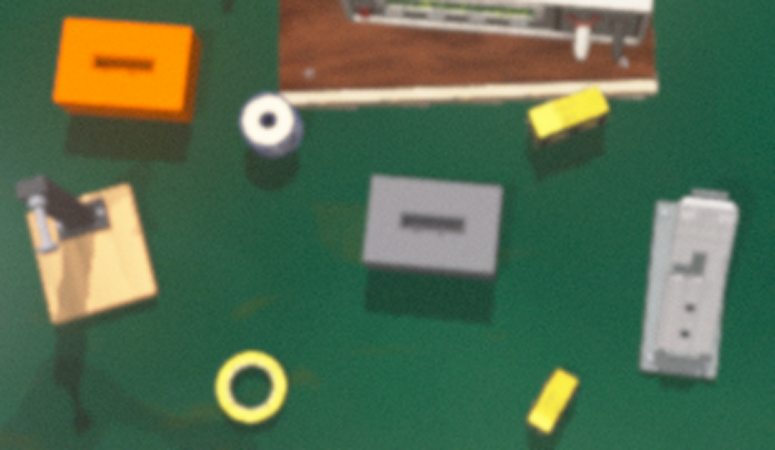

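```bash
cat >> h.py <<'E'
def ray(c,u,v,z):
    T=np.linalg.inv(c['camera_from_world']); d=T[:3,:3]@np.linalg.inv(c['K'])@np.array([u,v,1.]); o=T[:3,3]
    return o+d*(z-o[2])/d[2]
def proj(c,p):
    q=c['camera_from_world']@np.r_[p,1]; q=c['K']@q[:3]; return q[:2]/q[2]
E
python3 - <<'E'
from h import *
import pickle
D=pickle.load(open('d0.pkl','rb'))
def quad(c,mask,z,name):
    cs,_=cv2.findContours(mask.astype(np.uint8),cv2.RETR_EXTERNAL,cv2.CHAIN_APPROX_NONE)
    m=max(cs,key=cv2.contourArea)
    P=np.array([ray(c,*p[0],z)[:2] for p in m],np.float32)
    r=cv2.minAreaRect(P); print(name,'center',np.round(r[0],1),'size',np.round(r[1],1),'ang',round(r[2],1),'n',len(m))
for n in ['top','side']:
    c=D[n]; w=cloud(c); hsv=cv2.cvtColor(c['color'],cv2.COLOR_RGB2HSV).astype(int)
    x,y=w[...,0],w[...,1]
    box=lambda x0,x1,y0,y1:(x>x0)&(x<x1)&(y>y0)&(y<y1)
    # block
    g=(hsv[...,1]<60)
    b=box(480,620,-100,100)&g&(hsv[...,2]>60)
    if n=='side':
        print(hsv[275,320],hsv[305,320],c['color'][275,320])
    mk=b&(np.abs(w[...,2]-45)<12); mk=cv2.morphologyEx(mk.astype(np.uint8),cv2.MORPH_CLOSE,np.ones((15,15)))
    quad(c,mk,45,n+' block')
    u,v=[int(a) for a in proj(c,np.array([550,0,45]))]
    print('px',u,v); 
    print(hsv[v-8:v+9,u-18:u+19,2] if n=='top' else hsv[v-16:v+17,u-10:u+11,2])
    # plywood
    st=(hsv[...,0]>8)&(hsv[...,0]<25)&(hsv[...,1]>60)&(hsv[...,2]>110)&box(400,600,220,380)
    st=cv2.morphologyEx(st.astype(np.uint8),cv2.MORPH_CLOSE,np.ones((9,9)))
    quad(c,st,14,n+' stand'); 
E
```

```text
top block center [548.5 -22.3] size [120.4  82.5] ang 85.7 n 169
px 283 238
[[ 91  99 121 146 160 166 163 164 164 166 167 164 163 165 166 165 163 164
  164 164 166 165 167 165 166 167 165 164 166 169 166 167 167 165 166 167
  166]
 [ 92 101 125 148 163 164 165 163 166 165 166 166 164 166 164 169 165 166
  166 167 162 162 163 163 168 165 165 165 166 166 169 168 165 169 165 160
  164]
 [ 94 101 126 150 162 167 163 165 165 167 166 166 164 164 163 165 163 164
  165 166 166 165 164 167 167 164 163 167 166 165 165 165 163 168 167 163
  167]
 [ 93 104 130 151 162 163 164 164 164 168 167 165 167 164 165 162 160 159
  162 162 162 162 165 162 163 163 164 167 167 164 166 165 164 167 164 161
  168]
 [ 99 110 134 151 164 167 166 164 164 166 164 166 164 165 161 154 147 147
  149 151 151 155 158 156 159 158 159 158 157 161 161 161 164 162 163 164
  165]
 [ 99 111 138 155 165 165 162 166 167 165 166 167 163 163 153 141 128 125
  127 130 130 130 134 139 140 141 142 144 149 148 150 153 155 158 157 158
  157]
 [101 118 136 157 165 165 165 165 163 163 167 164 165 164 153 129 112 101
  100 103 105 103 10
[... 4099 characters left out ...]
3 136 133]
 [126 118 117 126 126 127 126 124 128 124 122 128 130 131 128 131 130 127
  131 134 127]
 [ 83  87  80  91  93  97  96  97  92 100  91 106 102 101  97 100 106 105
  107 113 113]
 [ 79  86  80  82  84  84  86  90  83  83  91  86  86  80  82  88  90  82
   88  86  85]
 [ 80  88  79  85  86  85  85  85  85  87  85  86  83  87  82  85  86  87
   83  85  82]
 [ 93  88  87  87  84  91  93  85  87  87  87  86  84  87  90  86  87  87
   83  86  90]
 [ 85  90  84  88  87  81  76  87  87  88  92  87  95  86  90  84  89  84
   84  88  88]
 [ 87  88  85  87  83  85  87  84  88  86  85  87  90  87  85  86  90  89
   87  86  87]]
side stand center [520.7 306.7] size [111.6 107.3] ang 18.0 n 261
```

```bash
python3 - <<'E'
from h import *
import pickle
D=pickle.load(open('d0.pkl','rb'))
def quad(c,mask,z,name):
    cs,_=cv2.findContours(mask.astype(np.uint8),cv2.RETR_EXTERNAL,cv2.CHAIN_APPROX_NONE)
    m=max(cs,key=cv2.contourArea)
    P=np.array([ray(c,*p[0],z)[:2] for p in m],np.float32)
    r=cv2.minAreaRect(P); print(name,'center',np.round(r[0],1),'size',np.round(r[1],1),'ang',round(r[2],1),'n',len(m))
c=D['side'];v=c['color'][...,1].astype(int);sat=np.ptp(c['color'].astype(int),axis=2)
w=cloud(c); x,y=w[...,0],w[...,1]
m=(sat<15)&(v>110)&(x>480)&(x<620)&(y>-110)&(y<70); m=cv2.morphologyEx(m.astype(np.uint8),cv2.MORPH_OPEN,np.ones((3,3)))
quad(c,m,45,'side block')
sl=np.zeros_like(m); sl[265:310,300:335]=(v[265:310,300:335]<110); sl[308:]=0; sl[:, :308]=0; sl[:,330:]=0; sl[292:]=0
quad(c,sl,45,'side slot')
# plate plane from both
for n in ['top','side']:
    c=D[n]; w=cloud(c); x,y,z=w[...,0],w[...,1],w[...,2]
    sat=np.ptp(c['color'].astype(int),axis=2)
    m=(x>440)&(x<620)&(y>-330)&(y<-180)&(z>45)&(sat<40)
    P=w[m]; print(n,len(P))
    cen=P.mean(0); 
    for _ in range(4):
        cen=P.mean(0); nrm=np.linalg.svd(P-cen)[2][2]; nrm*=np.sign(nrm[2]); d=(P-cen)@nrm; P=P[np.abs(d)<2.5*max(d.std(),.5)]
    print(n,len(P),cen.round(1),nrm.round(3),d.std().round(2))
    print('z range',np.percentile(P,[1,99],axis=0).round(1).tolist())
    vv,uu=np.where(m); print('px',uu.min(),uu.max(),vv.min(),vv.max())
    for a in range(vv.min(),vv.max(),6):
        k=uu[vv==a]
        if len(k): print(a,k.min(),k.max(),w[a,k.min()].round(0),w[a,k.max()].round(0))
E
```

```text
side block center [548.6 -20.9] size [119.2  79.5] ang 85.4 n 126
side slot center [550.6 -90.2] size [18.  53.3] ang 88.7 n 49
top 1229
top 1109 [ 508.6 -258.7   95.1] [-0.697  0.073  0.714] 2.32
z range [[458.2, -285.0, 46.2], [557.1, -231.7, 139.9]]
px 383 414 225 282
225 397 397 [ 567. -250.  133.] [ 567. -250.  133.]
231 392 413 [ 552. -239.  139.] [ 555. -284.  132.]
237 391 414 [ 542. -238.  124.] [ 542. -286.  131.]
243 390 413 [ 531. -237.  115.] [ 530. -285.  123.]
249 388 411 [ 520. -234.  100.] [ 519. -283.  112.]
255 392 410 [ 509. -244.   86.] [ 508. -282.   96.]
261 386 409 [ 497. -232.   75.] [ 497. -282.   85.]
267 385 408 [ 486. -232.   61.] [ 485. -281.   75.]
273 384 407 [ 474. -230.   50.] [ 473. -280.   64.]
279 383 405 [ 461. -228.   46.] [ 461. -277.   52.]
side 548
side 469 [ 510.5 -250.4   94.7] [-0.678  0.144  0.721] 3.93
z range [[457.3, -282.7, 46.5], [561.9, -226.9, 138.3]]
px 312 351 201 238
201 317 319 [ 550. -284.  135.] [ 545. -281.  136.]
207 312 326 [ 565. -246.  135.] [ 525. -281.  118.]
213 316 332 [ 554. -249.  116.] [ 508. -280.   99.]
219 316 338 [ 554. -246.   98.] [ 491. -277.   81.]
225 316 345 [ 554. -250.   78.] [ 471. -274.   63.]
231 316 351 [ 554. -248.   59.] [ 454. -270.   46.]
237 344 349 [ 476. -234.   47.] [ 462. -233.   48.]
```

```bash
python3 - <<'E'
from h import *
import pickle
D=pickle.load(open('d0.pkl','rb'))
s=D['side']['color'];t=D['top']['color']
a=cv2.resize(s[195:260,300:370],None,fx=8,fy=8,interpolation=cv2.INTER_CUBIC)
cv2.imwrite('pics/rest_s.png',a[:,:,::-1])
a=cv2.resize(t[220:305,365:425],None,fx=7,fy=7,interpolation=cv2.INTER_CUBIC)
cv2.imwrite('pics/rest_t.png',a[:,:,::-1])
E
```

```text
(no output)
```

View pics/rest_s.png

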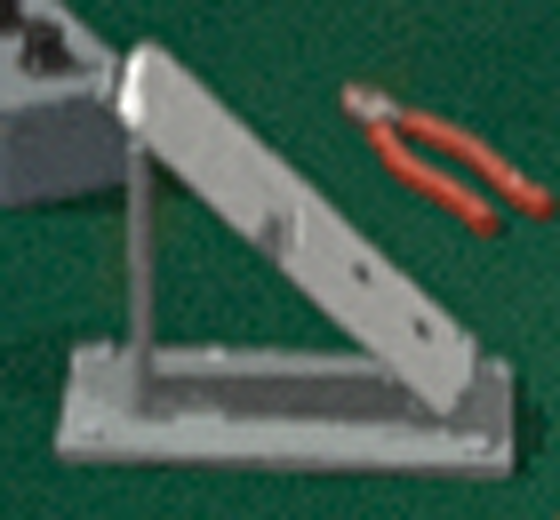

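View pics/rest_t.png

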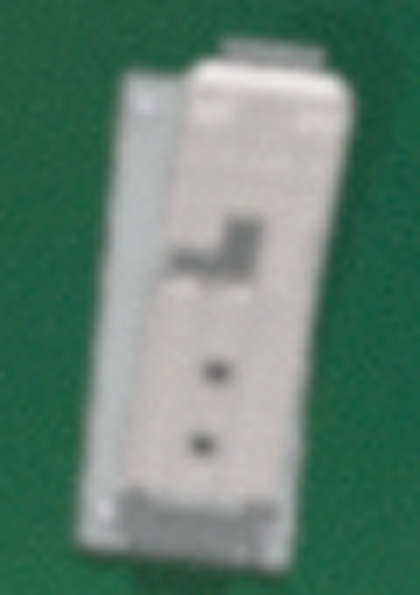

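Emit:
carry_out --pt "0 -595 -586 -35 -13.8" --pt "0 -595 -586 -35 -13.8" --pt "0 -595 -586 -35 -13.8" --pt "0 -595 -586 -35 -13.8" --pt "0 -595 -586 -35 -13.8" --pt "0 -595 -586 -35 -13.8" --pt "0 -595 -586 -35 -13.8" --pt "0 -595 -586 -35 -13.8" --pt "0 -595 -586 -35 -13.8" --pt "0 -595 -586 -35 -13.8"

```text
time: 1.4
tool_pos: [446.5, -70.1, 231.6]
tcp_rot: [-3.141, -0.0, 3.031]
contact_force: [0.5, 1.1, 0.2]
grip_width: 92.0
```

Emit:
carry_out --pt "0 -111 -181 32 0" --pt "0 -111 -181 32 0" --pt "0 -111 -181 32 0" --pt "0 -111 -181 32 0" --pt "0 -111 -181 32 0" --pt "0 -111 -181 32 0"

```text
time: 2.15
tool_pos: [536.4, -261.6, 199.5]
tcp_rot: [-3.142, -0.001, 3.031]
contact_force: [0.1, 0.6, 0.8]
grip_width: 91.6
```

```bash
python3 - <<'E'
from h import *
import pickle
c=cap('wrist','w1'); pickle.dump(c,open('w1.pkl','wb'))
o=bot.get_obs(); print(o['tool_pos'],o['tcp_rot'],o['time'])
E
```

```text
[ 536.53467577 -261.29096336  199.86602946] [-3.14121631e+00 -4.91924031e-04  3.03185466e+00] 2.2
```

View pics/w1.png

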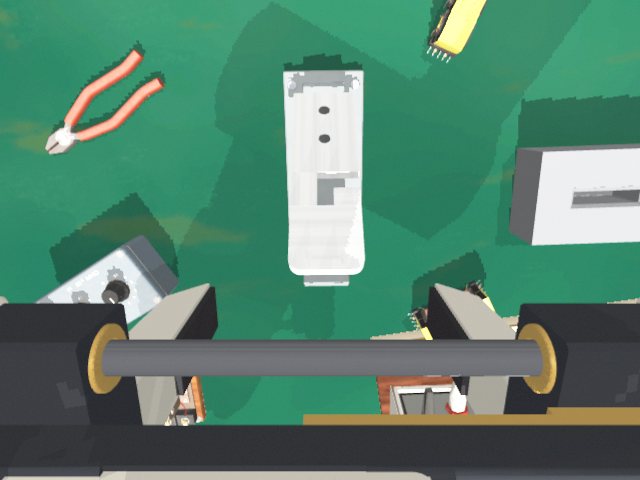

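```bash
python3 - <<'E'
from h import *
import pickle
c=pickle.load(open('w1.pkl','rb'))
y=np.deg2rad(-6.3);u=np.array([np.cos(y),np.sin(y),0]);l=np.array([-np.sin(y),np.cos(y),0]);k=np.array([0,0,1.])
o=np.array([499.9,-257.7,0])
s=2**-.5
def P(x,yy,z): # plate coords
    return o+u*(-55+s*z+s*x-s*4)+l*yy+k*(20+s*z-s*x+s*4)
for z in (0,160):
    for yy in (-25,25): print(z,yy,proj(c,P(-4,yy,z)).round(1))
print('slot leg top',proj(c,P(-4,0,111)),'ch',proj(c,P(-4,-6,82)))
print('base',[proj(c,o+u*a+l*b+k*8).round(1).tolist() for a,b in((-80,35),(-80,-35))])
print('grasp',P(0,0,135))
E
```

```text
0 -25 [292.1  95.3]
0 25 [352.1  95.2]
160 -25 [283.5 271.9]
160 25 [360.9 271.8]
slot leg top [322.16470051 207.70482352] ch [314.00430463 174.47568834]
base [[362.7, 72.5], [281.5, 72.6]]
grasp [ 537.30373312 -261.82941058  118.28784258]
```

Emit:
carry_out --pt "0 -1 1.5 50 0" --pt "0 -1 1.5 100 0" --pt "0 -1 1.5 100 0" --pt "0 -1 1.5 100 0" --pt "1 -1 1.5 100 0" --pt "1 -1 1.5 100 0" --pt "1 -1 1.5 100 0" --pt "1 -1 1.5 100 0" --pt "1 -1 1.5 100 0" --pt "1 -1 1.5 100 0"

```text
time: 3.45
tool_pos: [537.6, -259.9, 99.9]
tcp_rot: [-3.141, -0.001, 3.032]
contact_force: [-0.1, 0.3, 1.6]
grip_width: 49.3
```

Emit:
carry_out --pt "1 4 -4.1 -0.1 0" --pt "1 8.5 0 -8 0" --pt "1 13 0 -12 0" --pt "1 17.6 0 -15.5 0" --pt "1 22.5 0 -19 0" --pt "1 27.3 0 -22 0" --pt "1 27.3 0 -22 0"

```text
time: 4.32
tool_pos: [510.8, -257.2, 122.7]
tcp_rot: [-3.141, 0.001, 3.032]
contact_force: [4.7, 0.6, 4.4]
grip_width: 49.4
```

```bash
python3 - <<'E'
from h import *
c=cap('side'); s=c['color']
cv2.imwrite('pics/r2.png',cv2.resize(s[150:260,270:400],None,fx=6,fy=5.4,interpolation=cv2.INTER_CUBIC)[:,:,::-1])
E
```

```text
(no output)
```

View pics/r2.png

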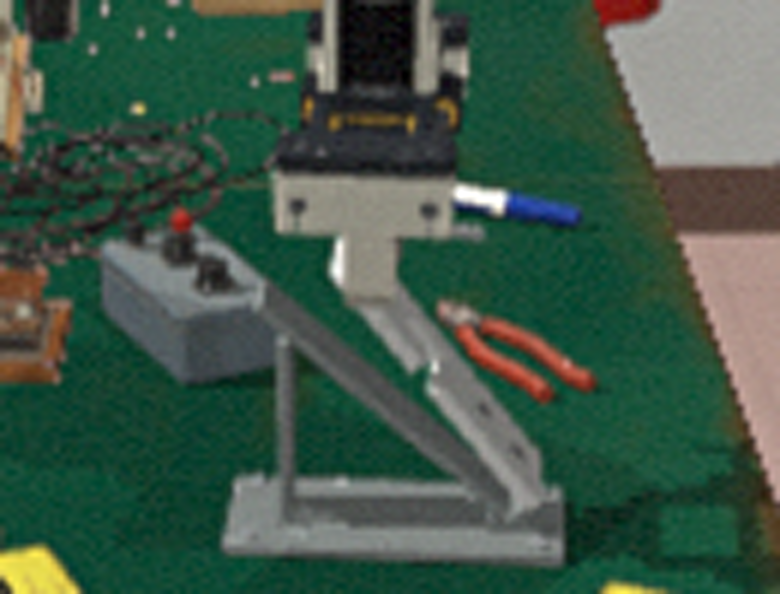

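Emit:
carry_out --pt "1 5 0 -3 0" --pt "1 10.3 0 -5.6 0" --pt "1 15.7 0 -8.3 0" --pt "1 21.1 0 -10.3 0" --pt "1 26.6 0 -12.5 0" --pt "1 32.2 0 -14.3 0" --pt "1 37.9 0 -16 0" --pt "1 43.6 0 -17.2 0" --pt "1 49.4 0 -18.3 0" --pt "1 55.2 0 -19 0"

```text
time: 5.62
tool_pos: [457.9, -252.5, 144.2]
tcp_rot: [-3.137, 0.007, 3.032]
contact_force: [6.0, 1.1, 16.8]
grip_width: 49.4
```

Emit:
carry_out --pt "1 7 0 -0.8 0" --pt "1 12.5 0 -1 0" --pt "1 12.5 0 -1 0"

```text
time: 6.0
tool_pos: [445.5, -251.5, 146.3]
tcp_rot: [-3.136, 0.009, 3.031]
contact_force: [3.3, 0.6, 11.1]
grip_width: 49.3
```

```bash
python3 - <<'E'
from h import *
c=cap('side'); s=c['color']
cv2.imwrite('pics/r3.png',cv2.resize(s[130:260,270:400],None,fx=6,fy=4.6,interpolation=cv2.INTER_CUBIC)[:,:,::-1])
cv2.imwrite('pics/r3f.png',s[:,:,::-1])
E
```

```text
(no output)
```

View pics/r3.png

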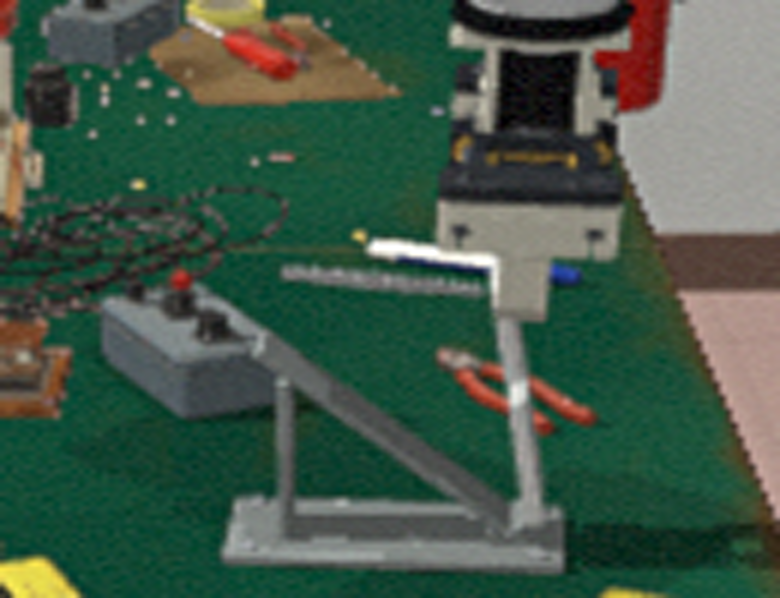

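```bash
python3 - <<'E'
from h import *
c=cap('side'); w=cloud(c)
for v in range(196,246,4):
    row=[]
    for u in range(348,366):
        p=w[v,u]
        if p[1]>-300 and p[1]<-190 and p[2]>25: row.append((u,*p.round(0).astype(int)))
    if row: print(v,row[0],row[-1])
T=np.array([445.5,-251.5,146.3])
u=np.array([.994,-.11,0]);l=np.array([.11,.994,0])
for dz in (0,-30,-60,-90,-110): print(dz,proj(c,T+l*25-4*u+[0,0,dz]).round(1),proj(c,T+l*25+4*u+[0,0,dz]).round(1))
E
```

```text
196 (352, np.int64(459), np.int64(-228), np.int64(176)) (360, np.int64(440), np.int64(-210), np.int64(184))
200 (353, np.int64(456), np.int64(-227), np.int64(165)) (356, np.int64(444), np.int64(-265), np.int64(146))
204 (353, np.int64(456), np.int64(-226), np.int64(153)) (356, np.int64(446), np.int64(-247), np.int64(143))
208 (353, np.int64(455), np.int64(-227), np.int64(141)) (357, np.int64(439), np.int64(-276), np.int64(116))
212 (354, np.int64(452), np.int64(-225), np.int64(130)) (357, np.int64(441), np.int64(-256), np.int64(114))
216 (355, np.int64(448), np.int64(-239), np.int64(110)) (357, np.int64(443), np.int64(-235), np.int64(113))
220 (355, np.int64(448), np.int64(-228), np.int64(104)) (358, np.int64(437), np.int64(-256), np.int64(88))
224 (355, np.int64(448), np.int64(-224), np.int64(94)) (358, np.int64(439), np.int64(-235), np.int64(87))
228 (356, np.int64(445), np.int64(-224), np.int64(81)) (359, np.int64(433), np.int64(-258), np.int64(62))
232 (356, np.int64(444), np.int64(-226), np.int64(68)) (359, np.int64(435), np.int64(-238), np.int64(60))
236 (348, np.int64(464), np.int64(-251), np.int64(40)) (360, np.int64(428), np.int64(-265), np.int64(32))
240 (348, np.int64(465), np.int64(-235), np.int64(37)) (360, np.int64(430), np.int64(-243), np.int64(31))
244 (358, np.int64(438), np.int64(-217), np.int64(34)) (358, np.int64(438), np.int64(-217), np.int64(34))
0 [357.3 206.3] [354.3 206.1]
-30 [356.8 216.2] [353.8 216.1]
-60 [356.3 226. ] [353.4 225.8]
-90 [355.9 235.5] [353.  235.3]
-110 [355.6 241.7] [352.7 241.5]
```

Emit:
carry_out --pt "1 5 0 -0.4 0" --pt "1 10 0 -0.6 0" --pt "1 15 0 -0.6 0" --pt "1 16 0 -0.6 0" --pt "1 16 0 -0.6 0"

```text
time: 6.72
tool_pos: [429.4, -249.9, 147.4]
tcp_rot: [-3.136, 0.009, 3.031]
contact_force: [2.5, 0.6, 9.7]
grip_width: 49.1
```

```bash
cat > tilt.py <<'E'
from h import *
import sys
c=cap('side',sys.argv[1]); w=cloud(c); o=bot.get_obs(); T=o['tool_pos']; print(o['time'],T.round(1),o['contact_force'].round(1))
yaw=o['tcp_rot'][2]; u=-np.array([np.cos(yaw),np.sin(yaw),0]);l=np.array([-u[1],u[0],0])
# +y edge face pixels of plate
m=(np.abs((w-T)@l-25)<7)&(np.abs((w-T)@u)<25)&(w[...,2]<T[2]-5)&(w[...,2]>T[2]-105)
vv,uu=np.where(m); 
for a in range(vv.min(),vv.max()+1,3):
    k=uu[vv==a]
    if len(k):
        p=[proj(c,T+l*25+s*4*u+[0,0,w[a,k,2].mean()-T[2]])[0].round(1) for s in (1,-1)]
        print(a,'seen',k.min(),k.max()+1,'vertical would be',p, 'z',w[a,k,2].mean().round(0))
s=c['color']; a,b=[int(i) for i in proj(c,T-[0,0,50])]
im=s[max(0,b-70):b+60,a-65:a+65]
cv2.imwrite('pics/'+sys.argv[1]+'c.png',cv2.resize(im,None,fx=4.5,fy=4.5,interpolation=cv2.INTER_CUBIC)[:,:,::-1])
E
python3 tilt.py r4
```

```text
6.775 [ 429.4 -249.9  147.4] [1.7 1.  8.3]
208 seen 359 361 vertical would be [np.float64(360.3), np.float64(363.3)] z 141.0
211 seen 358 361 vertical would be [np.float64(360.2), np.float64(363.2)] z 133.0
217 seen 358 361 vertical would be [np.float64(359.8), np.float64(362.8)] z 113.0
220 seen 358 361 vertical would be [np.float64(359.7), np.float64(362.6)] z 105.0
223 seen 358 361 vertical would be [np.float64(359.5), np.float64(362.5)] z 95.0
226 seen 358 361 vertical would be [np.float64(359.4), np.float64(362.3)] z 87.0
229 seen 358 361 vertical would be [np.float64(359.2), np.float64(362.2)] z 78.0
232 seen 358 361 vertical would be [np.float64(359.1), np.float64(362.0)] z 69.0
235 seen 358 361 vertical would be [np.float64(358.9), np.float64(361.8)] z 58.0
238 seen 358 361 vertical would be [np.float64(358.8), np.float64(361.6)] z 49.0
```

View pics/r4c.png

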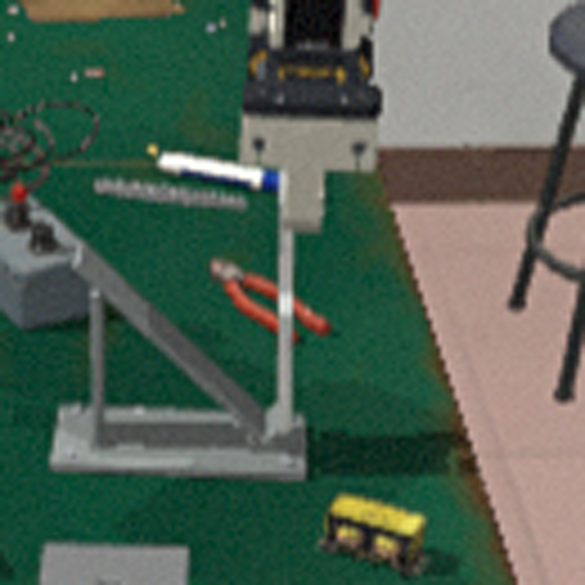

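Emit:
carry_out --pt "1 3 0 0 0" --pt "1 4 0 0 0" --pt "1 4 0 0 0" --pt "1 4 0 -30 0" --pt "1 4 0 -60 0" --pt "1 4 0 -60 0"

```text
time: 7.52
tool_pos: [424.3, -249.3, 207.9]
tcp_rot: [-3.135, 0.009, 3.031]
contact_force: [0.1, 0.1, -3.2]
grip_width: 49.2
```

```bash
python3 tilt.py r5
```

```text
7.575 [ 423.8 -248.7  206.5] [ 0.1  0.3 -3.6]
188 seen 361 364 vertical would be [np.float64(363.5), np.float64(366.6)] z 199.0
191 seen 361 364 vertical would be [np.float64(363.4), np.float64(366.5)] z 192.0
197 seen 361 364 vertical would be [np.float64(363.0), np.float64(366.1)] z 173.0
200 seen 361 365 vertical would be [np.float64(362.9), np.float64(365.9)] z 165.0
203 seen 362 365 vertical would be [np.float64(362.7), np.float64(365.7)] z 157.0
206 seen 362 365 vertical would be [np.float64(362.5), np.float64(365.6)] z 148.0
209 seen 362 365 vertical would be [np.float64(362.4), np.float64(365.4)] z 140.0
212 seen 362 365 vertical would be [np.float64(362.2), np.float64(365.2)] z 130.0
215 seen 362 365 vertical would be [np.float64(362.1), np.float64(365.1)] z 122.0
218 seen 362 365 vertical would be [np.float64(361.9), np.float64(364.9)] z 113.0
221 seen 362 365 vertical would be [np.float64(361.7), np.float64(364.7)] z 103.0
```

View pics/r5c.png

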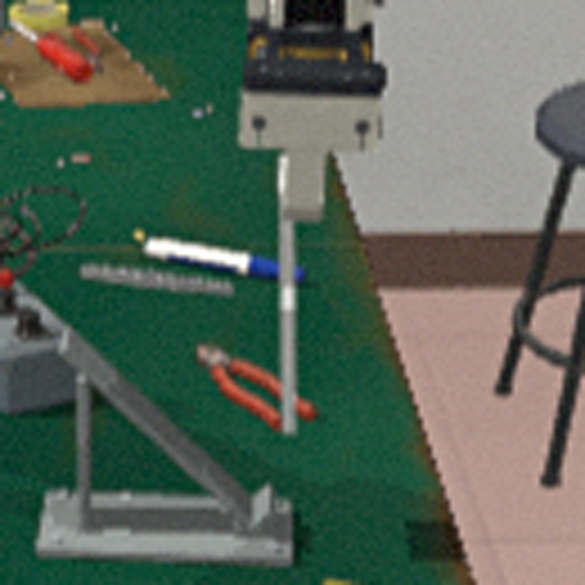

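```bash
python3 - <<'E'
from h import *
c=cap('side'); w=cloud(c); T=bot.get_obs()['tool_pos']
s=c['color'].astype(int)
for v in range(216,232): print(v,[tuple(s[v,u]) for u in (363,)],w[v,363].round(0))
for z in (84,88,92,96): print(z,proj(c,[423.8+2.75,-248.7+24.8,z]))
E
```

```text
216 [(np.int64(156), np.int64(159), np.int64(156))] [ 428. -223.  119.]
217 [(np.int64(154), np.int64(154), np.int64(152))] [ 428. -221.  116.]
218 [(np.int64(155), np.int64(154), np.int64(152))] [ 428. -224.  112.]
219 [(np.int64(149), np.int64(152), np.int64(148))] [ 428. -221.  110.]
220 [(np.int64(150), np.int64(154), np.int64(151))] [ 428. -219.  108.]
221 [(np.int64(153), np.int64(154), np.int64(152))] [ 428. -220.  105.]
222 [(np.int64(154), np.int64(154), np.int64(151))] [ 427. -223.  100.]
223 [(np.int64(156), np.int64(154), np.int64(154))] [ 427. -220.   99.]
224 [(np.int64(159), np.int64(159), np.int64(156))] [ 427. -223.   94.]
225 [(np.int64(140), np.int64(142), np.int64(135))] [ 427. -223.   91.]
226 [(np.int64(57), np.int64(91), np.int64(74))] [ 406. -376.    2.]
227 [(np.int64(19), np.int64(78), np.int64(53))] [ 406. -374.    0.]
228 [(np.int64(14), np.int64(79), np.int64(52))] [ 407. -367.    0.]
229 [(np.int64(26), np.int64(81), np.int64(60))] [ 408. -357.    3.]
230 [(np.int64(21), np.int64(80), np.int64(55))] [ 408. -355.   -0.]
231 [(np.int64(24), np.int64(78), np.int64(57))] [ 409. -348.    1.]
84 [362.87323672 227.04852841]
88 [362.94600059 225.76603792]
92 [363.01900453 224.47931627]
96 [363.09224972 223.18834248]
```

```bash
python3 - <<'E'
from h import *
import pickle
D=pickle.load(open('d0.pkl','rb'))
c=D['side']
for p in [(317.3,284),(323,284),(320,276.5),(319.8,291.3)]: print(p,ray(c,*p,45).round(1),ray(c,*p,42).round(1))
c=D['top']; h=cv2.cvtColor(c['color'],cv2.COLOR_RGB2GRAY).astype(int)
print(h[228:250,285:306:10]); print(h[238,275:312])
for u,v in [(280,238),(306,239)]: print(ray(c,u,v,45).round(1))
E
```

```text
(317.3, 284) [555.1 -17.9  45. ] [555. -22.  42.]
(323, 284) [541.4 -17.6  45. ] [541.3 -21.7  42. ]
(320, 276.5) [547.8 -48.7  45. ] [547.7 -52.9  42. ]
(319.8, 291.3) [549.8  10.9  45. ] [549.7   7.   42. ]
[[165 163 164]
 [162 163 162]
 [163 164 165]
 [159 165 163]
 [163 163 164]
 [159 162 163]
 [148 159 162]
 [128 148 159]
 [103 128 148]
 [ 86 103 132]
 [ 86  90 124]
 [ 93  85 121]
 [108  92 124]
 [124 109 127]
 [138 128 131]
 [152 140 143]
 [160 150 157]
 [162 159 161]
 [163 164 164]
 [162 162 164]
 [161 163 163]
 [163 165 161]]
[162 164 162 157 144 120  97  80  82  83  86  84  84  85  83  82  84  83
  88  86  90  87  89  88  91  91  94  96  99 103 124 143 158 163 164 162
 161]
[550.8   7.2  45. ]
[549.5 -52.5  45. ]
```

Emit:
carry_out --pt "1 -25 60 0 0" --pt "1 -50 120 0 -1" --pt "1 -75 180 0 -1.9" --pt "1 -98.8 239.9 0 -1.9" --pt "1 -98.8 239.9 0 -1.9" --pt "1 -98.8 239.9 0 -1.9" --pt "1 -98.8 239.9 0 -1.9"

```text
time: 8.5
tool_pos: [547.2, -22.1, 204.4]
tcp_rot: [-3.137, 0.003, 3.063]
contact_force: [-0.1, -0.2, -1.9]
grip_width: 48.9
```

```bash
python3 tilt.py r6; python3 -c "
from h import *
cap('wrist','w6');print(bot.get_obs()['tcp_rot'])"
```

```text
8.55 [547.4 -22.3 204.7] [-0.4 -0.1 -2.9]
232 seen 316 317 vertical would be [np.float64(318.2), np.float64(321.8)] z 200.0
235 seen 316 320 vertical would be [np.float64(318.2), np.float64(321.8)] z 193.0
238 seen 316 320 vertical would be [np.float64(318.2), np.float64(321.8)] z 185.0
244 seen 317 321 vertical would be [np.float64(318.2), np.float64(321.8)] z 169.0
247 seen 317 321 vertical would be [np.float64(318.2), np.float64(321.8)] z 162.0
250 seen 317 321 vertical would be [np.float64(318.2), np.float64(321.8)] z 154.0
253 seen 318 321 vertical would be [np.float64(318.2), np.float64(321.8)] z 147.0
256 seen 318 322 vertical would be [np.float64(318.2), np.float64(321.7)] z 138.0
259 seen 318 322 vertical would be [np.float64(318.2), np.float64(321.7)] z 130.0
262 seen 318 322 vertical would be [np.float64(318.2), np.float64(321.7)] z 122.0
265 seen 319 322 vertical would be [np.float64(318.2), np.float64(321.7)] z 116.0
268 seen 319 323 vertical would be [np.float64(318.2), np.float64(321.7)] z 105.0
[-3.13675532  0.00473109  3.06234772]
```

View pics/r6c.png

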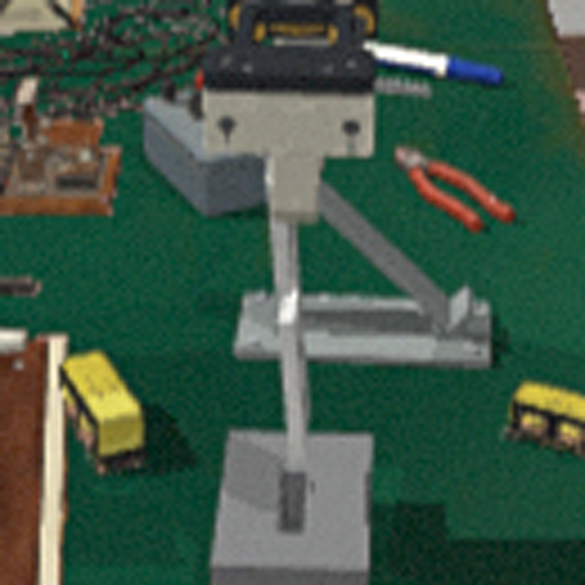

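View pics/w6.png

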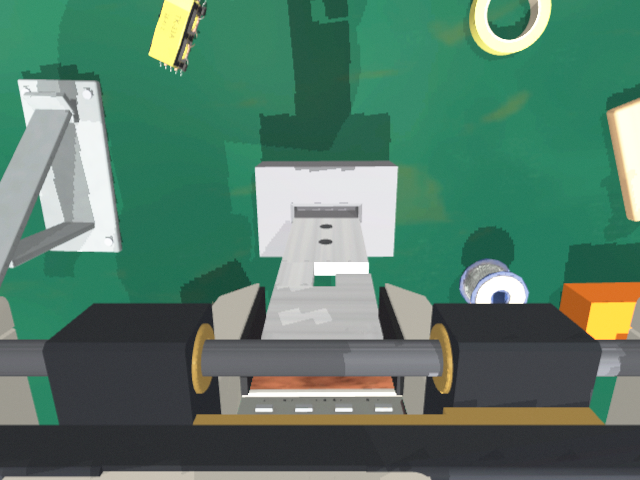

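Emit:
carry_out --pt "1 -2 1 10 0" --pt "1 -2 1 30 0" --pt "1 -2 1 40 0" --pt "1 -2 1 46 0" --pt "1 -2 1 51 0" --pt "1 -2 1 56 0" --pt "1 -2 1 56 0"

```text
time: 9.48
tool_pos: [549.7, -21.7, 148.8]
tcp_rot: [-3.137, 0.004, 3.062]
contact_force: [-0.2, 0.1, -2.6]
grip_width: 49.5
```

```bash
python3 tilt.py r7
```

```text
9.525 [549.9 -21.7 149.1] [-0.2  1.  -2.7]
254 seen 315 319 vertical would be [np.float64(317.1), np.float64(320.6)] z 142.0
257 seen 315 319 vertical would be [np.float64(317.1), np.float64(320.6)] z 136.0
260 seen 315 317 vertical would be [np.float64(317.1), np.float64(320.6)] z 127.0
263 seen 316 317 vertical would be [np.float64(317.1), np.float64(320.6)] z 115.0
266 seen 316 320 vertical would be [np.float64(317.1), np.float64(320.6)] z 111.0
269 seen 316 320 vertical would be [np.float64(317.1), np.float64(320.6)] z 104.0
272 seen 316 320 vertical would be [np.float64(317.1), np.float64(320.6)] z 94.0
275 seen 317 321 vertical would be [np.float64(317.1), np.float64(320.6)] z 86.0
278 seen 317 321 vertical would be [np.float64(317.1), np.float64(320.6)] z 78.0
281 seen 317 321 vertical would be [np.float64(317.1), np.float64(320.6)] z 71.0
284 seen 317 321 vertical would be [np.float64(317.1), np.float64(320.5)] z 61.0
287 seen 309 322 vertical would be [np.float64(317.1), np.float64(320.5)] z 49.0
290 seen 309 330 vertical would be [np.float64(317.1), np.float64(320.5)] z 46.0
```

View pics/r7c.png

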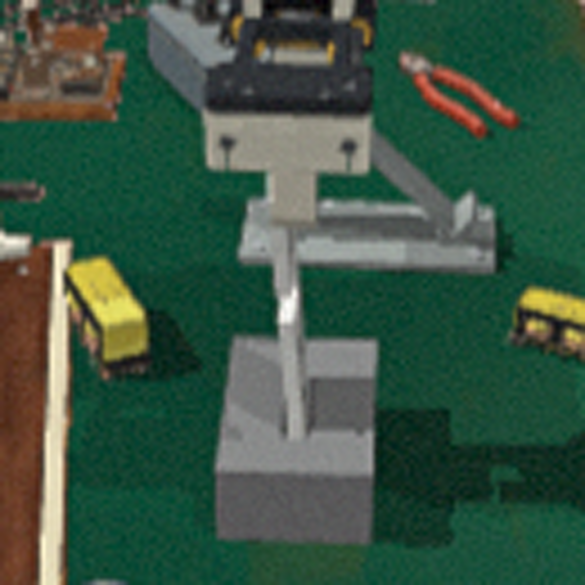

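Emit:
carry_out --pt "1 1.5 0 3 0" --pt "1 3 0 6 0" --pt "1 4 0 9 0" --pt "1 4 0 12 0" --pt "1 4 0 15 0" --pt "1 4 0 18 0" --pt "1 4 0 18 0"

```text
time: 10.4
tool_pos: [545.8, -21.5, 130.7]
tcp_rot: [-3.137, 0.004, 3.062]
contact_force: [0.7, -0.1, -2.0]
grip_width: 48.7
```

Still free; go on gently to the floor.

Emit:
carry_out --pt "1 0 0 1.5 0" --pt "1 0 0 3 0" --pt "1 0 0 4 0" --pt "1 0 0 4.5 0"

```text
time: 10.9
tool_pos: [547.5, -21.5, 128.0]
tcp_rot: [-3.137, 0.009, 3.062]
contact_force: [-0.0, 1.3, 9.1]
grip_width: 49.4
```

```bash
python3 tilt.py r8
```

```text
10.95 [547.5 -21.5 128.1] [0.5 0.6 8.4]
261 seen 319 320 vertical would be [np.float64(318.1), np.float64(321.7)] z 121.0
264 seen 316 320 vertical would be [np.float64(318.1), np.float64(321.6)] z 117.0
267 seen 316 320 vertical would be [np.float64(318.1), np.float64(321.6)] z 108.0
273 seen 317 320 vertical would be [np.float64(318.1), np.float64(321.6)] z 91.0
276 seen 317 321 vertical would be [np.float64(318.1), np.float64(321.6)] z 83.0
279 seen 317 321 vertical would be [np.float64(318.1), np.float64(321.6)] z 75.0
282 seen 317 321 vertical would be [np.float64(318.1), np.float64(321.6)] z 67.0
285 seen 318 322 vertical would be [np.float64(318.1), np.float64(321.6)] z 58.0
288 seen 310 331 vertical would be [np.float64(318.1), np.float64(321.5)] z 47.0
291 seen 310 331 vertical would be [np.float64(318.1), np.float64(321.5)] z 44.0
```

View pics/r8c.png

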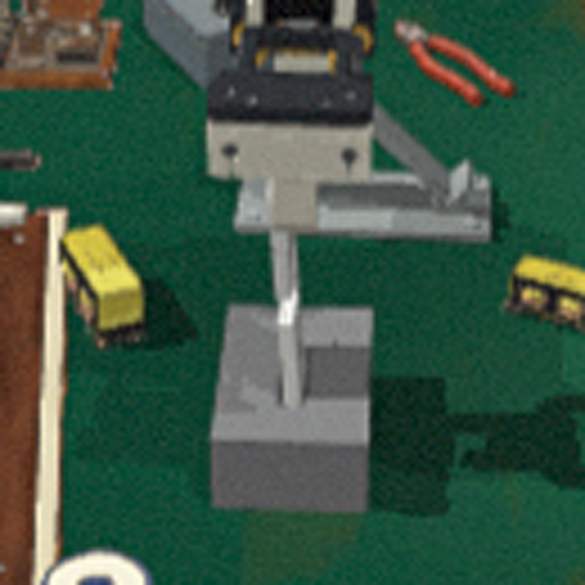

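Emit:
carry_out --pt "0 0 0 0 0" --pt "0 0 0 0 0" --pt "0 0 0 0 0" --pt "0 0 0 -20 0" --pt "0 0 0 -70 0" --pt "0 0 0 -110 0" --pt "0 0 0 -110 0"

```text
time: 11.82
tool_pos: [548.1, -21.2, 241.3]
tcp_rot: [-3.136, 0.016, 3.063]
contact_force: [0.7, 0.5, 0.0]
grip_width: 91.8
```

```bash
python3 - <<'E'
from h import *
import pickle
D={n:cap(n,n+'9') for n in ('side','wrist','top')}; pickle.dump(D,open('d9.pkl','wb'))
s=D['side']['color']
cv2.imwrite('pics/s9a.png',cv2.resize(s[220:330,280:370],None,fx=5,fy=5,interpolation=cv2.INTER_CUBIC)[:,:,::-1])
cv2.imwrite('pics/s9b.png',cv2.resize(s[320:440,295:385],None,fx=5,fy=5,interpolation=cv2.INTER_CUBIC)[:,:,::-1])
print(bot.get_obs()['tool_pos'])
E
```

```text
[545.83607253 -20.83644552 236.74158974]
```

View pics/s9a.png

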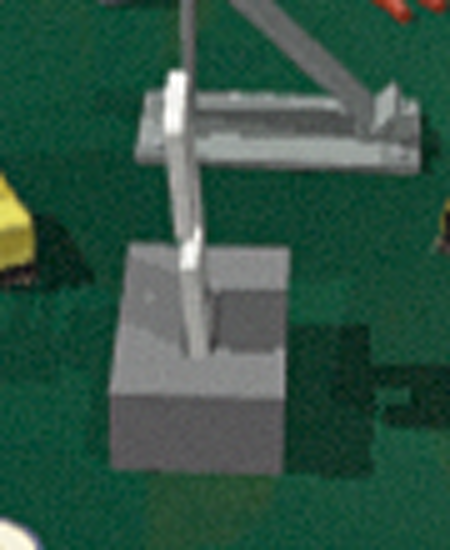

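View pics/s9b.png

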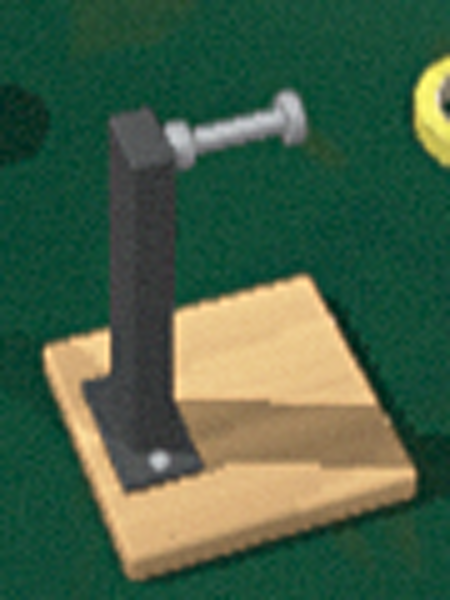

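View pics/wrist9.png

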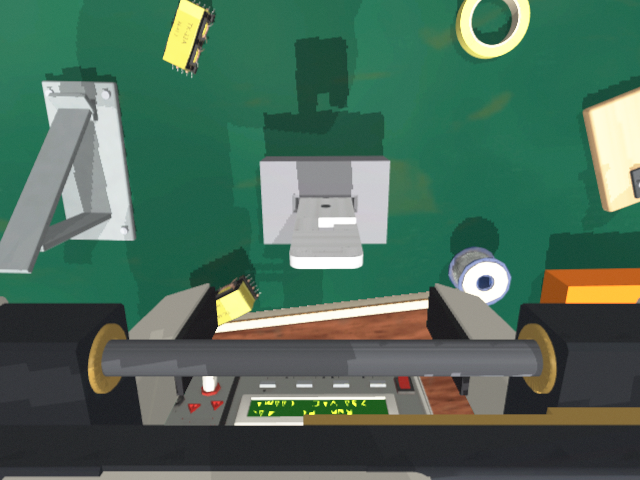

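```bash
python3 - <<'E'
from h import *
import pickle
D=pickle.load(open('d9.pkl','rb')); c=D['side']
a=ray(c,333.4,348.2,150);b=ray(c,350.4,344.2,150);print(a,b,(a+b)/2,np.linalg.norm(a-b),np.degrees(np.arctan2(*(a-b)[1::-1])))
y=np.deg2rad(17.8);print('from base',521+0*np.cos(y),300,'axis pt stand x=0..', )
o=np.array([520.8,302.5]);u=np.array([np.cos(y),np.sin(y)])
print('stand x of mid',((a+b)/2)[:2]@u-o@u, 'lateral',((a+b)/2-np.r_[o,0])[:2]@[-u[1],u[0]])
t=D['top']['color']; cv2.imwrite('pics/t9.png',cv2.resize(t[210:285,120:195],None,fx=8,fy=8,interpolation=cv2.INTER_CUBIC)[:,:,::-1])
s=c['color'].astype(int); 
for n in('side','top'):
    print(n,[proj(D[n],np.r_[(a+b)[:2]/2+k*u,150]).round(1).tolist() for k in (-17,0,17)])
E
```

```text
[534.36008864 306.90989267 150.        ] [505.15917537 298.01224406 150.        ] [519.75963201 302.46106836 150.        ] 30.526406385594754 16.946212750121024
from base 521.0 300 axis pt stand x=0..
stand x of mid -1.0024661649094924 lateral 0.2809676548129837
side [[351.3, 343.9], [341.9, 346.2], [332.5, 348.5]]
top [[138.0, 248.2], [136.2, 240.6], [134.4, 233.1]]
```

View pics/t9.png

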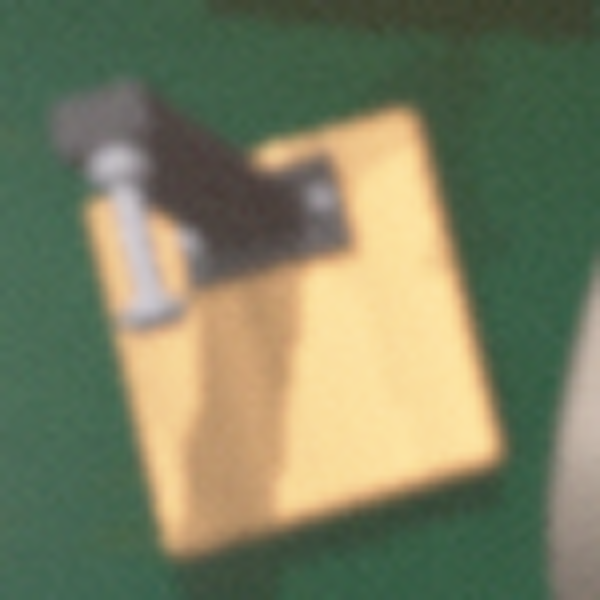

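Emit:
carry_out --pt "0 -1 0 0 10" --pt "0 -2 0 0 20" --pt "0 -2.5 0 0 30" --pt "0 -2.5 0 0 40" --pt "0 -2.5 0 0 50" --pt "0 -2.5 0 0 60" --pt "0 -2.5 0 0 70" --pt "0 -2.5 0 0 80" --pt "0 -2.5 0 0 90" --pt "0 -2.5 0 0 90"

```text
time: 13.22
tool_pos: [547.6, -20.9, 235.1]
tcp_rot: [3.138, 0.004, 1.493]
contact_force: [0.1, 0.5, -0.1]
grip_width: 92.2
```

```bash
python3 - <<'E'
from h import *
c=cap('wrist','w10'); o=bot.get_obs();print(o['tool_pos'],o['tcp_rot'],o['joint_positions'],o['contact_force'])
E
```

```text
[547.79970511 -20.95020251 235.43291397] [3.13750528 0.00451257 1.49515749] [-0.17549402  0.36127545  1.41125114 -0.00417098  1.3645509  -0.09901946] [0.15240065 0.27042161 0.11456316]
```

View pics/w10.png

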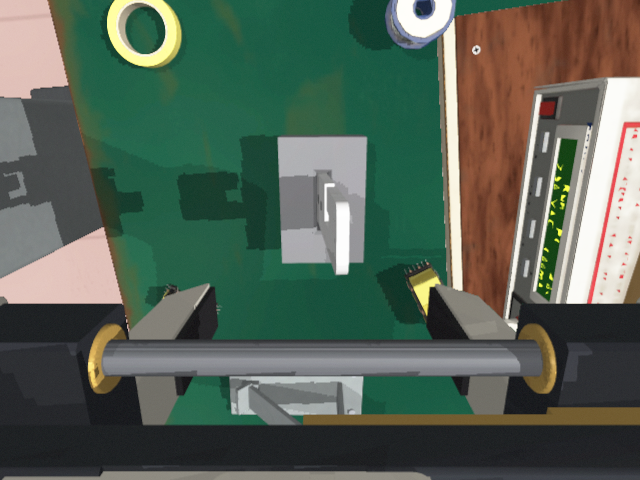

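Emit:
carry_out --pt "0 0 0.5 50 0" --pt "0 0 0.5 95 0" --pt "0 0 0.5 101 0" --pt "0 0 0.5 101 0" --pt "0.8 0 0.5 101 0" --pt "1 0 0.5 101 0" --pt "1 0 0.5 101 0" --pt "1 0 0.5 101 0" --pt "1 0 0.5 101 0" --pt "1 0 0.5 101 0"

```text
time: 14.52
tool_pos: [548.6, -21.5, 134.4]
tcp_rot: [3.138, 0.005, 1.495]
contact_force: [-0.4, 0.7, 0.5]
grip_width: 36.6
```

```bash
cat > v.py <<'E'
from h import *
import sys
n=sys.argv[1]
c=cap('side'); o=bot.get_obs();print(o['time'],o['tool_pos'].round(1),o['tcp_rot'].round(4),o['contact_force'].round(1),o['moment'].round(2),o['grip_width'])
s=c['color']; a,b=[int(i) for i in proj(c,o['tool_pos']-[0,0,50])]
x0=max(0,a-65);y0=max(0,b-70);print('crop',x0,y0,'x4.5')
cv2.imwrite('pics/'+n+'.png',cv2.resize(s[y0:b+60,x0:a+65],None,fx=4.5,fy=4.5,interpolation=cv2.INTER_CUBIC)[:,:,::-1])
E
python3 v.py v11
```

```text
14.575 [548.6 -21.5 134.4] [3.1377 0.0045 1.4952] [0.1 0.1 0.1] [-0.09 -0.01 -0.01] 32.18469174939821
crop 254 199 x4.5
```

View pics/v11.png

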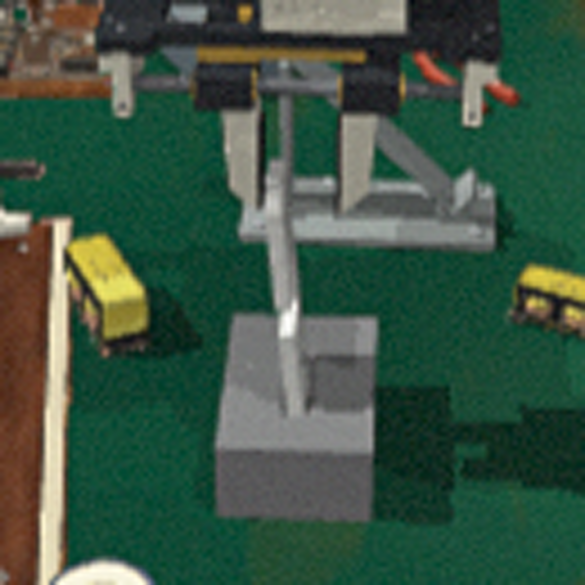

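Still closing; let it finish.

Emit:
carry_out --pt "1 0 0 0 0" --pt "1 0 0 0 0" --pt "1 0 0 0 0" --pt "1 0 0 0 0" --pt "1 0 0 0 0" --pt "1 0 0 0 0"

```text
time: 15.32
tool_pos: [548.6, -21.5, 134.4]
tcp_rot: [3.138, 0.004, 1.495]
contact_force: [-1.1, 0.1, 0.3]
grip_width: 7.7
```

```bash
python3 v.py v12
```

```text
15.375 [548.6 -21.5 134.4] [3.1378 0.0045 1.4951] [-0.6 -0.1  0.5] [-0.07  0.3  -0.05] 7.845846485915952
crop 255 199 x4.5
```

View pics/v12.png

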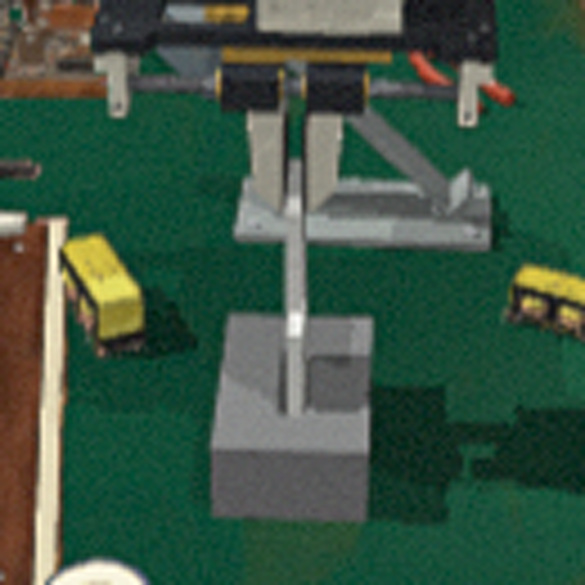

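Emit:
carry_out --pt "1 0 0 -15 0" --pt "1 0 0 -35 0" --pt "1 0 0 -56 0" --pt "1 0 0 -56 0"

```text
time: 15.88
tool_pos: [549.6, -21.4, 192.5]
tcp_rot: [3.133, 0.005, 1.495]
contact_force: [0.5, 0.5, -2.2]
grip_width: 7.8
```

```bash
python3 v.py v13
```

```text
15.925 [548.8 -21.3 191.1] [3.136  0.0047 1.4951] [ 0.7  0.5 -2.4] [-0.12  0.09  0.01] 7.780528531626316
crop 254 179 x4.5
```

View pics/v13.png

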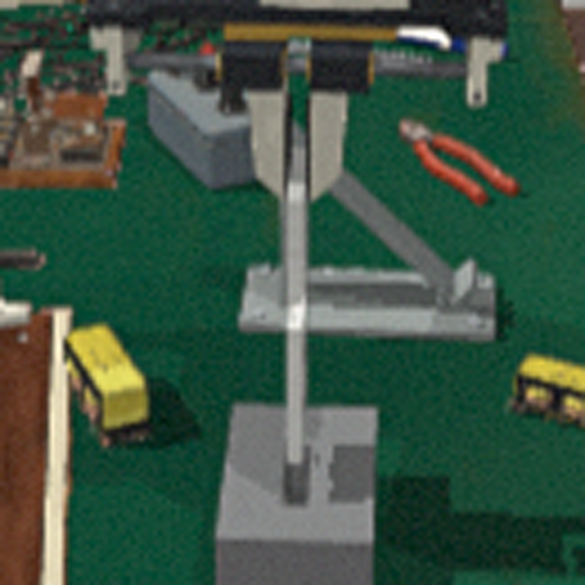

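Out cleanly and vertical. Transit to a point short of the pin.

Emit:
carry_out --pt "1 30 -4 0 -2" --pt "1 65 -8 0 -5" --pt "1 100 -12 0 -8" --pt "1 135 -16 0 -11" --pt "1 170 -20 0 -14" --pt "1 205 -24 0 -17" --pt "1 235 -27 0 -20" --pt "1 255 -29 0 -21.9" --pt "1 264 -30 0 -21.9" --pt "1 264 -30 0 -21.9"

```text
time: 17.18
tool_pos: [538.7, 244.1, 189.3]
tcp_rot: [3.139, 0.007, 1.877]
contact_force: [-0.5, -0.3, -2.8]
grip_width: 7.7
```

```bash
python3 v.py v14; python3 - <<'E'
from h import *
import pickle
c={n:cap(n,n+'14') for n in('wrist','top','side')}; pickle.dump(c,open('d14.pkl','wb'))
E
```

```text
17.225 [538.8 243.6 189.5] [3.1387 0.0069 1.8767] [ 0.1  0.6 -1.9] [-0.11  0.04  0.04] 7.665289970490431
crop 264 257 x4.5
```

View pics/v14.png

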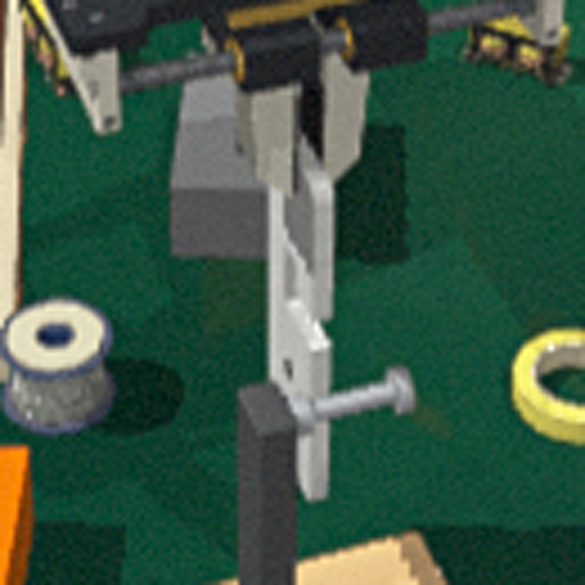

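View pics/wrist14.png

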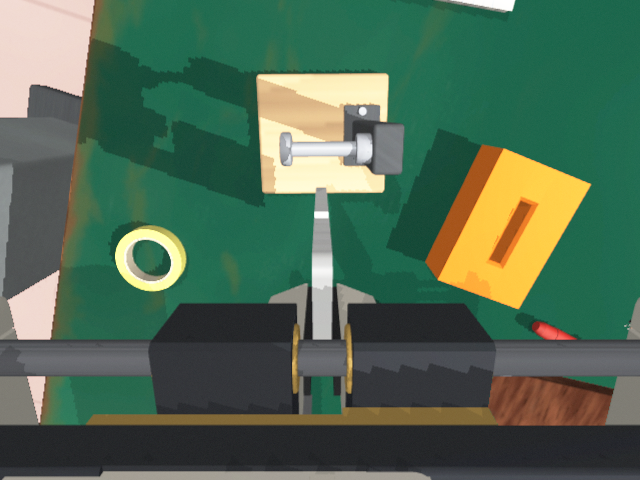

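```bash
python3 - <<'E'
from h import *
import pickle
D=pickle.load(open('d14.pkl','rb'))
w=D['wrist']
for p in [(324.5,149),(292,149),(357,149)]: print(p,ray(w,*p,150).round(1))
c=D['side']; T=np.array([538.8,243.6,189.5]); l=np.array([-.3007,.9537,0]);u=np.array([.9537,.3007,0])
b=T-[0,0,124.4]
for z in (0,82,96): print(z,proj(c,b+25*l-4*u+[0,0,z]).round(1),proj(c,b+25*l+4*u+[0,0,z]).round(1))
cl=cloud(c)
im=c['color'][310:375,315:350]; cv2.imwrite('pics/z14.png',cv2.resize(im,None,fx=9,fy=9,interpolation=cv2.INTER_CUBIC)[:,:,::-1])
print('pin mid in side',proj(c,[520.7,301.8,150]))
E
```

```text
(324.5, 149) [520.7 303.1 150. ]
(292, 149) [504.1 297.8 150. ]
(357, 149) [537.3 308.3 150. ]
0 [335.3 366.4] [331.2 367.5]
82 [336.2 332.8] [331.9 333.8]
96 [336.3 326.8] [332.  327.8]
pin mid in side [341.35995498 345.91998781]
```

View pics/z14.png

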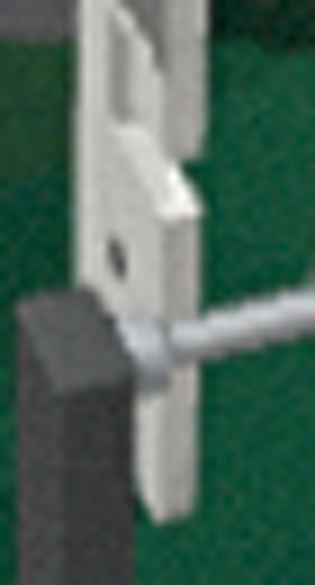

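Emit:
carry_out --pt "1 5 0 3.5 0" --pt "1 15 0 3.7 0" --pt "1 23 0 3.7 0" --pt "1 31 0 3.7 0" --pt "1 38 0 3.7 0" --pt "1 44 0 3.7 0" --pt "1 44 0 3.7 0"

```text
time: 18.25
tool_pos: [525.6, 285.7, 185.8]
tcp_rot: [3.138, 0.007, 1.877]
contact_force: [-0.7, -0.3, -2.5]
grip_width: 7.3
```

```bash
python3 v.py v15
```

```text
18.3 [525.7 285.4 185.7] [3.1382 0.0068 1.8764] [ 0.1  0.1 -3.2] [-0.06  0.06 -0.  ] 7.219364467373729
crop 272 275 x4.5
```

View pics/v15.png

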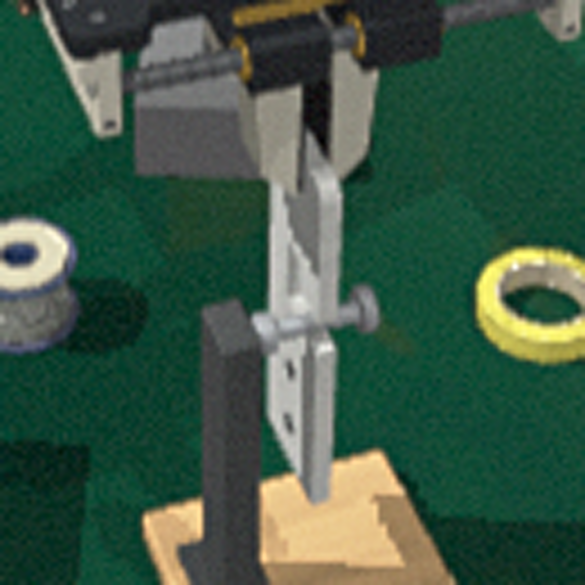

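Emit:
carry_out --pt "1 4 0 0 0" --pt "1 8 0 0 0" --pt "1 12 0 0 0" --pt "1 15 0 0 0" --pt "1 17 0 0 0" --pt "1 17 0 0 0"

```text
time: 19.05
tool_pos: [520.6, 301.7, 185.6]
tcp_rot: [3.138, 0.007, 1.877]
contact_force: [0.2, 0.6, -2.2]
grip_width: 7.8
```

Emit:
carry_out --pt "1 1 0 0 0" --pt "1 2 0 0 0" --pt "1 2 0 0 0"

```text
time: 19.42
tool_pos: [520.1, 303.2, 185.6]
tcp_rot: [3.138, 0.008, 1.877]
contact_force: [1.4, -2.4, -2.8]
grip_width: 7.9
```

Emit:
carry_out --pt "1 -1 0 0 0" --pt "1 -1.8 0 0 0" --pt "1 -1.8 0 4 0" --pt "1 -1.8 0 8 0" --pt "1 -1.8 0 11 0" --pt "1 -1.8 0 14 0" --pt "1 -1.8 0 15.5 0" --pt "1 -1.8 0 15.5 0"

```text
time: 20.42
tool_pos: [520.7, 301.4, 170.0]
tcp_rot: [3.138, 0.008, 1.877]
contact_force: [0.2, -0.1, -1.6]
grip_width: 7.7
```

```bash
python3 v.py v16
```

```text
20.475 [520.8 301.5 170.1] [3.1381 0.0076 1.8766] [-0.5 -0.1 -3. ] [-0.15  0.   -0.02] 7.758769787042432
crop 275 288 x4.5
```

View pics/v16.png

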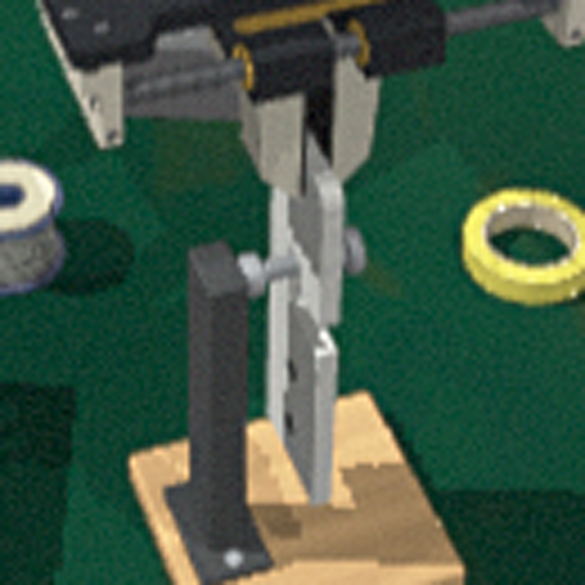

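Pin is in the leg, no side load. Lower the last bit to seat.

Emit:
carry_out --pt "1 0 0 0.8 0" --pt "1 0 0 1.6 0" --pt "1 0 0 2.3 0" --pt "1 0 0 2.3 0"

```text
time: 20.98
tool_pos: [520.7, 301.4, 167.7]
tcp_rot: [3.138, 0.008, 1.877]
contact_force: [-0.2, -0.2, -2.7]
grip_width: 7.8
```

Emit:
carry_out --pt "1 0 0 0.6 0" --pt "1 0 0 1.2 0" --pt "1 0 0 1.2 0"

```text
time: 21.35
tool_pos: [520.9, 301.5, 167.1]
tcp_rot: [3.137, 0.008, 1.877]
contact_force: [-1.0, -0.3, 2.4]
grip_width: 7.8
```

Emit:
carry_out --pt "0.85 0 0 0 0" --pt "0.7 0 0 0 0" --pt "0.6 0 0 0 0" --pt "0.6 0 0 0 0" --pt "0.6 0 0 0 0" --pt "0.6 0 0 0 0"

```text
time: 22.1
tool_pos: [520.9, 301.5, 167.1]
tcp_rot: [3.137, 0.008, 1.877]
contact_force: [0.0, -0.2, -0.2]
grip_width: 36.9
```

```bash
python3 v.py v17
```

```text
22.15 [520.9 301.5 167.1] [3.1374 0.0075 1.8766] [ 0.7 -0.6  0.6] [-0.08  0.01 -0.01] 37.04115146115222
crop 275 289 x4.5
```

View pics/v17.png

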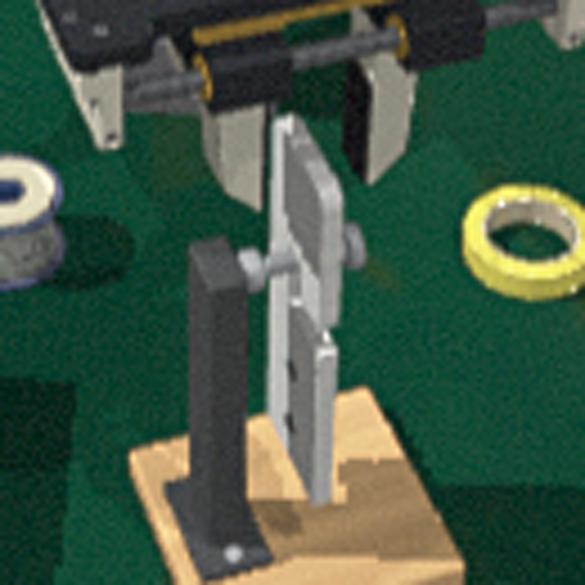

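Hanging; fingers clear. Retract upward.

Emit:
carry_out --pt "0.6 0 0 -15 0" --pt "0.6 0 0 -40 0" --pt "0.6 0 0 -80 0" --pt "0.6 -20 0 -110 0" --pt "0.6 -60 0 -120 0" --pt "0.6 -100 0 -120 0" --pt "0.6 -140 0 -120 0" --pt "0.6 -140 0 -120 0" --pt "0.6 -140 0 -120 0"

```text
time: 23.28
tool_pos: [562.3, 169.1, 289.0]
tcp_rot: [3.136, 0.007, 1.876]
contact_force: [-0.8, -0.5, -0.9]
grip_width: 36.8
```

Emit:
carry_out --pt "0.6 0 0 0 0" --pt "0.6 0 0 0 0" --pt "0.6 0 0 0 0" --pt "0.6 0 0 0 0" --pt "0.6 0 0 0 0" --pt "0.6 0 0 0 0" --pt "0.6 0 0 0 0" --pt "0.6 0 0 0 0"

```text
time: 24.28
tool_pos: [562.3, 169.0, 289.0]
tcp_rot: [3.137, 0.007, 1.876]
contact_force: [-0.4, 0.4, 0.1]
grip_width: 37.0
```

```bash
python3 - <<'E'
from h import *
import pickle
D=[cap(n,n+'18') for n in('side','top','wrist')]
s=D[0]['color']; cv2.imwrite('pics/v18.png',cv2.resize(s[290:440,275:405],None,fx=4,fy=4,interpolation=cv2.INTER_CUBIC)[:,:,::-1])
print(bot.get_obs()['tool_pos'])
E
```

```text
[562.28898936 169.01528548 288.94367288]
```

View pics/v18.png

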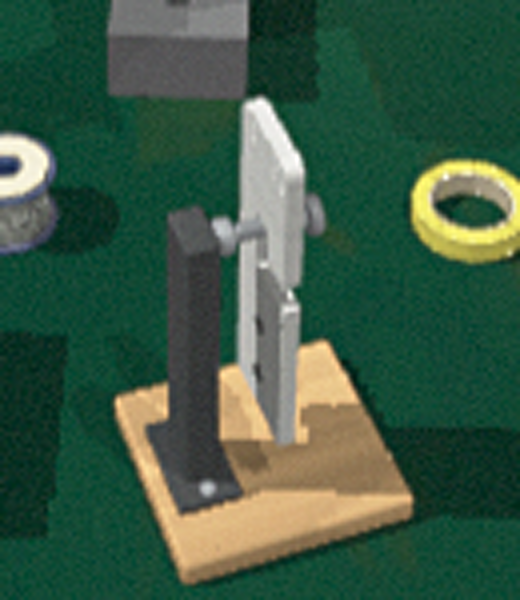

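View pics/wrist18.png

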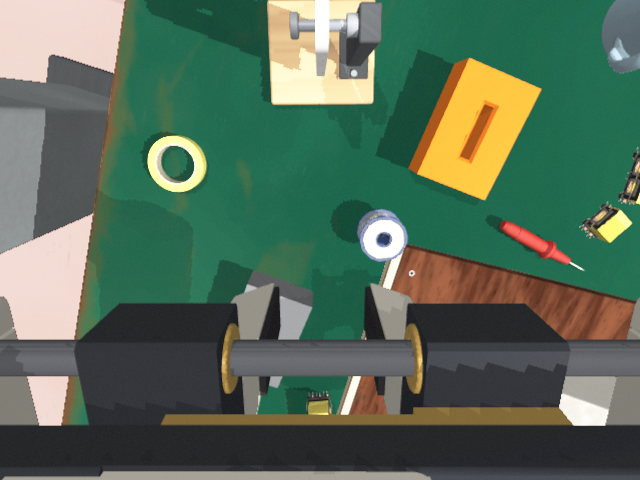

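View pics/top18.png

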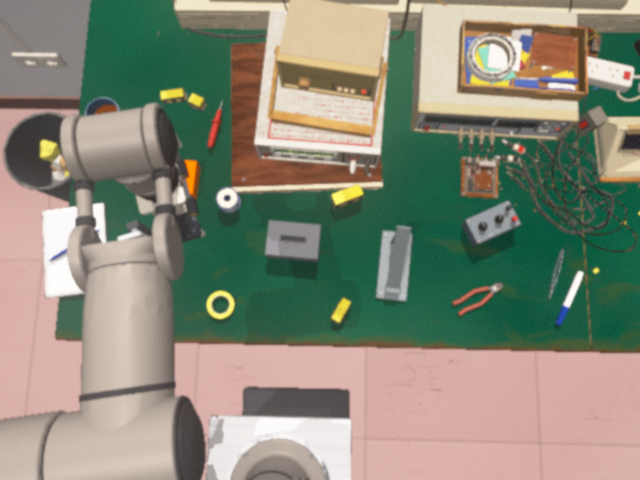

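```bash
python3 - <<'E'
from h import *
a=cap('side')['color'][300:430,300:370].astype(int)
b=[cap('side')['color'][300:430,300:370].astype(int) for _ in range(8)]
print([np.abs(x-a).mean().round(2) for x in b])
print(bot.close_job())
E
```

```text
[np.float64(3.68), np.float64(3.66), np.float64(3.69), np.float64(3.7), np.float64(3.67), np.float64(3.67), np.float64(3.71), np.float64(3.67)]
the job is handed in; nothing more can be done
None
```

The strap plate is hanging on the headed pin between head and collar, the job is handed in, and I found no failed check. The clock read about 25 s of the 67 s allowed.

**What I did**
- **Lift-off:** I gripped the plate by its edges on the rest and swung it upright about the lip.
- **Block:** I stood it slot end up in the grey block and pressed it to the floor. Contact came at the height I had worked out, with about 9 N, and I then let go.
- **Regrasp and hang:** I took it again by its top end across the thickness and slid the side mouth over the pin until it touched the end of the channel. After backing off 2 mm, I lowered it until the pin carried its weight, then opened and drew the arm clear.

**Last checks**
- **Hang:** The side view shows the plate straight, with the pin at the top of the slot.
- **Stillness:** Eight side frames in a row, about 0.05 s apart, differed only by steady image noise.
- **Bystanders:** In the last top view the tape, reel, transformers and resistor box look unmoved from the first picture. I judged this by eye only.
- **Forces:** The highest reading I saw at the end of a move was about 17 N; I did not see readings within moves.

**What did not go to plan**
- One mistyped row at the start of the swing shifted the plate about 4 mm sideways for an eighth of a second, with no visible effect.
- The plate stayed a few degrees off upright in the first grip, and leaned about 5° in the block's clearance after I let go. The second grip straightened it.

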